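# Fetch the culture dish from a push-to-open swing tray

### The job

The red culture dish in the white dish warmer has to cool down. Push the warmer's blue door in at its white mark until the spring catch lets go and the door pops ajar, swing the door with its tray wide open while the dish rides on it, then lift the dish off, keeping it level, and lay it flat and wholly on the aluminium cooling plate. Leave the door standing wide open, and do not disturb the timer, the stapler or the cream dish.

Things in the scene. Friction and masses are not known exactly. Their poses are not given: they have to be found in the camera images.
- dish_warmer: white low housing with a blue front door, 142 x 236 mm, flat roof at 102 mm, fixed to the table. Origin under its middle; its x points from front to back, y to the left seen from the front, z up. The shut door's outer face stands at x = -80 mm, the front edge of roof and walls at x = -62 mm
- swing_tray (a joint): angle (rad) of blue door and tray about the upright hinge at the door's left end, seen from the front. 0 = shut and caught. It gives inward to a stop at -0.027; past about -0.015 (3 mm at the mark, 4 N) the catch lets go and the door follows the finger out to about 0.4, ajar. Positive = open, clockwise from above, free end towards the robot; stop 1.5. Light friction: it stays where left
- tray_hinge (a point): point on the hinge axis, 55 mm above the table, at the door's outer face. Its frame turns with the door: x runs from the outer face through the door to the tray, -y along the door to its free end. The door runs from 2 to 208 mm from the hinge, is 12 mm thick (x 0 to 12 mm) and stands 15 to 95 mm above the table
- push_mark (a point): middle of the 30 mm white round mark on the door's outer face, 180 mm from the hinge and 60 mm above the table; moves with the door; axes as tray_hinge
- tray_floor (a point): point on the tray's floor (28 mm above the table), 60 mm behind the door's outer face and 95 mm from the hinge, near which the dish lies; moves with the door; axes as tray_hinge. The tray is a quarter disc of 190 mm radius about the hinge cut off 118 mm behind the outer face; its rim stands 8 mm above the floor. Inside the housing there is a roof over it
- red_dish: closed round culture dish with a red lid, 63 mm across, 16 mm thick, 30 g; origin at the middle of its underside, z up. It lies loose on the tray's floor
- cooling_plate: flat aluminium plate, 120 x 120 mm, 8 mm thick, with a darker grey square field, fixed to the table; origin at the middle of its underside; x and y along its sides
- timer: white timer with a green and a red button, 70 x 62 x 19 mm, loose bystander; origin at the middle of its underside
- red_stapler: red and black stapler, 138 x 34 x 47 mm, loose bystander; origin at the middle of its underside
- cream_dish: closed round culture dish with a cream lid, 63 mm across, 16 mm thick, loose bystander; origin at the middle of its underside

How it is judged:
On the way, in this order (a step that is already met when the one before it is completed fails the run):
1. the shut door is pushed in until its catch lets go (value of joint swing_tray below -0.012 rad).
2. the door has sprung ajar (value of joint swing_tray above 0.25 rad), for 0.1 s.
3. the door is swung wide open with the dish riding on its tray (value of joint swing_tray above 1 rad and distance between red_dish and tray_floor below 0.06 m), for 0.2 s.
At the end, for the whole second after the job is handed in: the red dish lies flat (within 0.1 rad) and at rest wholly on the cooling plate, its middle within 30 mm of the plate's middle along each of the plate's sides, and the door stands open by more than 1.0 rad (y of red_dish in the frame of cooling_plate between -0.03 and 0.03 m and x of red_dish in the frame of cooling_plate between -0.03 and 0.03 m and height (world z) of red_dish between 0.004 and 0.012 m and angle between red_dish's own z axis and vertical below 0.1 rad and linear speed of red_dish below 0.02 m/s and value of joint swing_tray above 1 rad); the robot touches nothing.
It fails at once if the red dish is tipped by more than 0.6 rad (angle between red_dish's own z axis and vertical above 0.6 rad).
It fails at once if the timer is moved by more than 30 mm (distance of timer from where it was at the start of the episode above 0.03 m).
It fails at once if the stapler is moved by more than 30 mm (distance of red_stapler from where it was at the start of the episode above 0.03 m).
It fails at once if the cream dish is moved by more than 30 mm (distance of cream_dish from where it was at the start of the episode above 0.03 m).
It also fails if it takes over 64 s, if anything falls off the work surface, if the arm or the gripper's body presses on something with over 40 N, if the wrist force passes 120 N, or if a joint passes its speed limit or range.

### The arm

A 7-joint arm with a two-finger parallel gripper is mounted at the origin on the work surface; the furniture and walls round the work are solid. World frame = base frame: x ahead of the robot, y to its left, z up, the work surface at z = 0. Lengths are in m, angles in rad, forces in N, time in s.
With the tool pointing down it reaches from about 0.4 to 0.85 m from the base axis. Payload 6.9 kg.
Tool frame: the origin (TCP) lies at the very end of the fingers, on their centre line; the grasp point (between the pads) lies 19 mm behind it; z points along the fingers, y is the direction in which the jaws open and shut (so a half turn about z gives the same grasp; the last joint's range is limited). The gripper opens to 85 mm and grips with 20 to 120 N. Pads are 22 mm wide; open, the fingers measure 114 mm over their backs; the gripper's body (76 mm by 85 mm) begins 54 mm behind the grasp point. The pads swing forward as they close: fully open they stand 13 mm farther back than shut.
Start: joints at [1.391, 0.507, -0.238, 1.5, 0.126, 1.149, -0.155], TCP at [0.176, -0.6, 0.231] pointing down, gripper open.
Joint ranges: [-3.08, 3.08], [-0.24, 2.05], [-1.43, 1.35], [0, 2.5], [-1.52, 4.66], [0.17, 1.96], [-2.89, 2.89]. Speed limits (rad/s): [2.39, 2.39, 3.14, 3.14, 3.14, 3.14, 3.14].

### API

Orientations are given as a 3x3 rotation matrix whose columns are the frame's x, y, z axes.
In Python, from bench import ctrl, imaging, order gives the robot as it stands.
- The arm moves only by the tool step_arm, never from a script. Its argument "deltas" is a list of rows, each a list of 3 entries, a list of its own where there are three numbers: the shift along the tool's x, y, z in m, then the turn about the tool's z in rad, then the opening, from 0 (shut) to 1 (fully open). A call has 1 to 12 rows; each row is the pose to reach, as a shift and turn from the pose commanded when the call began, along the tool's axes at that moment; what a row does not reach only later rows make up. A row lasts 1/10 s, in which the tool goes at most 50 mm and 8.59 degrees, less where a joint would pass 70% of its speed; a pose out of reach is approached as far as the arm can. A call with a gripper value outside its range is refused whole. The fingers move at their own pace and stop on an object; "grip_force" is the grip in N (left out, the last holds). Time passes only in rows, so rows that repeat a pose let the fingers close. It gives the time, the measured TCP pose, the force and the opening at its end, in the units of the state.
- ctrl.observe(): the state, without advancing time (a new reading comes with each control period).
- imaging.read_camera(name): name is "scene" or "top" or "wrist"; returns (picture, depth): 384x512x3 uint8, blue, green, red; 384x512 float32, m along the optical axis (not along the pixel's ray), 0 where there is no reading.
- imaging.camera_params(name): a dict with "camera_matrix" (3x3 intrinsics, pixels), "k1" (the pictures are not rectified: a ray, as slopes to the right and down, at radius r is drawn at 1 + k1 r^2 times it, then the intrinsics apply), "R" (3x3) and "t" (3): a world point X has camera coordinates R X + t. Camera axes: x right, y down, z forward; pixel columns grow to the right and rows downward; lengths in m; the calibration is good to about 2 mm. A picture is of the moment at which its call begins: read the wrist's pose just before it. camera_params takes no time and is no camera call; for the wrist camera it gives the pose at the moment of the call.
- order.sign_off(): hands the job in, once; it reports no verdict.
The state is a dict: "time_s": time; "q": joint angles; "joint_velocities": joint speeds; "effort": joint torques, N m; "tool_pos": TCP position; "ee_rot": TCP orientation; "contact_force": force on the tool from outside, world axes, zero at the start; "torque": the same for the moment, N m; "grip_width": opening from 0.0 (shut) to 1.0 (fully open).
Only numpy, scipy, OpenCV 4.12 (cv2) and the standard library are available. Lean on these libraries where they do the work, as an engineer would, in place of code of your own. Each camera call takes 0.05 s, during which the arm holds its last target. There are 200 camera calls.

## Working session

There is one attempt and no reset: what is moved stays moved. The work goes in short steps, Python scripts to look and compute and a tool call to move; the robot and the scene stay as the last step left them, time stands still between calls to the robot, and variables do not carry over. Pictures are saved under pics/ and viewed, about 8 in all and at most 12, crops included, and the job is handed in when it is done.

Besides the shell and the picture viewer there is one more tool, called after "Call:" as name(argument=value, ...) on one line, values as JSON. step_arm: Moves the arm, as the interface text tells. Its arguments: {"type":"object","properties":{"deltas":{"type":"array","items":{"type":"array"}},"grip_force":{"type":"number"}},"required":["deltas"]}

```bash
ls; mkdir -p pics
cat > h.py <<'E'
import numpy as np, cv2
from bench import ctrl, imaging, order
def cap(name):
    p=imaging.camera_params(name); im,d=imaging.read_camera(name)
    return im,d,p
def ray(p,u,v):
    K=np.array(p["camera_matrix"]); a=np.array([(u-K[0,2])/K[0,0],(v-K[1,2])/K[1,1]]); s=a.copy()
    for _ in range(30): s=a/(1+p["k1"]*(s@s))
    R=np.array(p["R"]);t=np.array(p["t"]); return -R.T@t, R.T@np.r_[s,1]
def atz(p,u,v,z):
    o,r=ray(p,u,v); return o+r*(z-o[2])/r[2]
def atd(p,d,u,v):
    o,r=ray(p,u,v); return o+r*d[int(round(v)),int(round(u))]
def proj(p,X):
    R=np.array(p["R"]);c=R@np.asarray(X,float)+np.array(p["t"]); s=c[:2]/c[2]; s=s*(1+p["k1"]*(s@s)); K=np.array(p["camera_matrix"]); return K[0,0]*s[0]+K[0,2],K[1,1]*s[1]+K[1,2]
E
python3 - <<'E'
from h import *
import pickle
np.set_printoptions(precision=3,suppress=True)
s=ctrl.observe(); print(s["tool_pos"],s["ee_rot"],s["contact_force"],s["grip_width"])
for n in("top","scene"):
    im,d,p=cap(n); pickle.dump((im,d,p),open(n+".pkl","wb")); cv2.imwrite(f"pics/{n}0.png",cv2.resize(im,(768,576)))
    print(n,p)
E
```

```text
pics
[ 0.175 -0.599  0.23 ] [[ 0.96   0.281 -0.001]
 [ 0.281 -0.96   0.002]
 [-0.    -0.002 -1.   ]] [ 0.719  0.037 -0.602] 0.9981052772772145
top {'camera_matrix': array([[453.059,   0.   , 252.101],
       [  0.   , 453.059, 195.083],
       [  0.   ,   0.   ,   1.   ]]), 'k1': 0.0024044718776042905, 'R': array([[ 0.029, -1.   ,  0.003],
       [-0.995, -0.029, -0.091],
       [ 0.091, -0.001, -0.996]]), 't': array([-0.062,  0.565,  1.141])}
scene {'camera_matrix': array([[427.707,   0.   , 262.235],
       [  0.   , 427.707, 195.296],
       [  0.   ,   0.   ,   1.   ]]), 'k1': -0.08963987659671456, 'R': array([[-0.774, -0.633, -0.016],
       [-0.435,  0.55 , -0.713],
       [ 0.459, -0.545, -0.701]]), 't': array([0.411, 0.329, 0.778])}
```

View pics/top0.png

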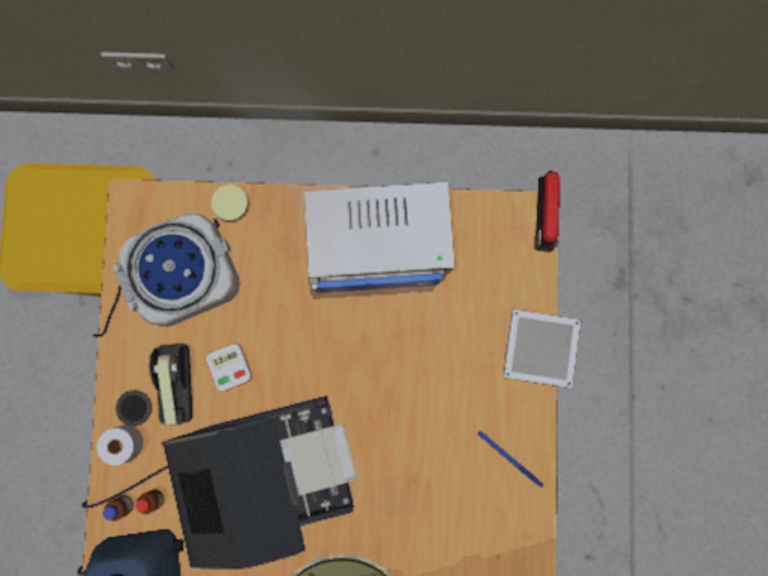

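View pics/scene0.png

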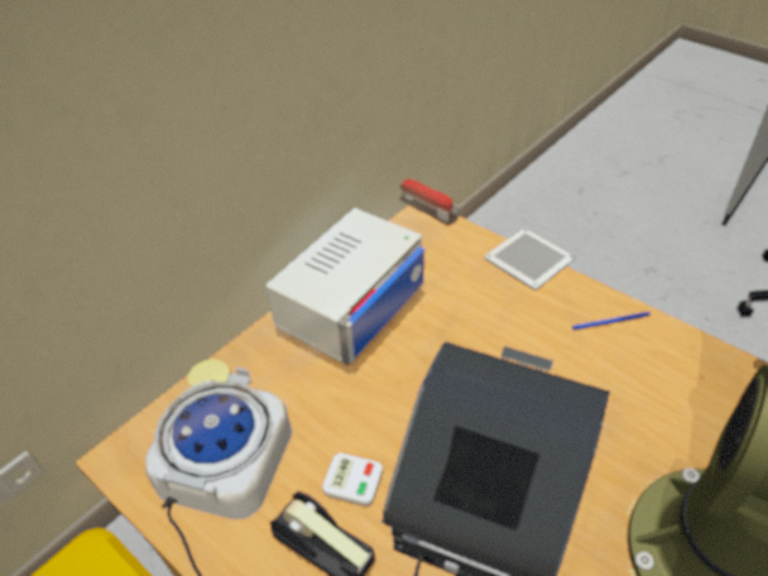

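Run:
```python
from h import *
import pickle
np.set_printoptions(precision=4,suppress=True)
im,d,p=pickle.load(open("top.pkl","rb"))
f=2/3
print("roof"); R=[atz(p,u*f,v*f,.102) for u,v in[(305,192),(447,183),(452,268),(309,278)]]; print(np.array(R)); 
print([np.linalg.norm(R[i]-R[(i+1)%4]) for i in range(4)], atd(p,d,380*f,240*f))
print("plate"); P=np.array([atz(p,u*f,v*f,.008) for u,v in[(513,311),(579,319),(571,387),(505,379)]]); print(P,P.mean(0),[np.linalg.norm(P[i]-P[(i+1)%4]) for i in range(4)],atd(p,d,542*f,350*f))
for n,u,v,z in[("timer",229,368,.019),("cream",230,202,.016),("stapler",548,211,.045),("door L",316,284,.095),("door R",442,277,.095),("printer",325,398,.1),("printer2",352,510,.1),("printer c",250,480,.1)]:
    print(n,atz(p,u*f,v*f,z),atd(p,d,u*f,v*f))
# roof mask front edge fit
g=im.astype(int); m=((g.min(2)>150)).astype(np.uint8)
n,l,st,c=cv2.connectedComponentsWithStats(m)
k=l[int(240*f),int(335*f)]; cnt=max(cv2.findContours((l==k).astype(np.uint8),0,1)[0],key=cv2.contourArea)
r=cv2.minAreaRect(cnt); B=cv2.boxPoints(r); print(B/f); Q=np.array([atz(p,u,v,.102) for u,v in B]); print(Q,[np.linalg.norm(Q[i]-Q[(i+1)%4]) for i in range(4)])
x=im[100:210,190:390]; 
s,ds,ps=pickle.load(open("scene.pkl","rb")); y=s[130:250,170:300]
cv2.imwrite("pics/crop.png",np.vstack([cv2.resize(x,(600,330),interpolation=2)]+[cv2.resize(y,(600,270*0+270),interpolation=2)]))
```

```text
roof
[[ 0.7203  0.0775  0.102 ]
 [ 0.742  -0.153   0.102 ]
 [ 0.6029 -0.1637  0.102 ]
 [ 0.58    0.0657  0.102 ]]
[np.float64(0.2314851528381226), np.float64(0.1396001145804311), np.float64(0.23055143007741272), np.float64(0.14083276210262405)] [ 0.6458 -0.0466  0.0977]
plate
[[ 0.5429 -0.2815  0.008 ]
 [ 0.5323 -0.3964  0.008 ]
 [ 0.4147 -0.3828  0.008 ]
 [ 0.4251 -0.269   0.008 ]] [ 0.4788 -0.3324  0.008 ] [np.float64(0.11534765840050505), np.float64(0.11840472799314194), np.float64(0.11430173072813671), np.float64(0.11848717340790679)] [ 0.4768 -0.3327  0.0066]
timer [0.4306 0.2048 0.019 ] [0.4305 0.2052 0.017 ]
cream [0.7192 0.2178 0.016 ] [0.7195 0.2181 0.0146]
stapler [ 0.7132 -0.332   0.045 ] [ 0.7121 -0.3308  0.0498]
door L [0.5713 0.0547 0.095 ] [0.5709 0.0543 0.0997]
door R [ 0.5886 -0.1486  0.095 ] [ 0.5885 -0.1485  0.0961]
printer [0.3898 0.0333 0.1   ] [0.3863 0.0372 0.0465]
printer2 [ 0.2181 -0.015   0.1   ] [ 0.2092 -0.0139  0.06  ]
printer c [0.2594 0.1461 0.1   ] [0.2864 0.1205 0.2456]
[[303.0802 190.6355]
 [447.8412 180.4171]
 [453.8961 266.1956]
 [309.1351 276.414 ]]
[[ 0.7225  0.0807  0.102 ]
 [ 0.7464 -0.1542  0.102 ]
 [ 0.6059 -0.1667  0.102 ]
 [ 0.5826  0.0656  0.102 ]] [np.float64(0.23616542154492914), np.float64(0.14104868626034378), np.float64(0.23345958071256434), np.float64(0.14074791744740572)]
```

View pics/crop.png

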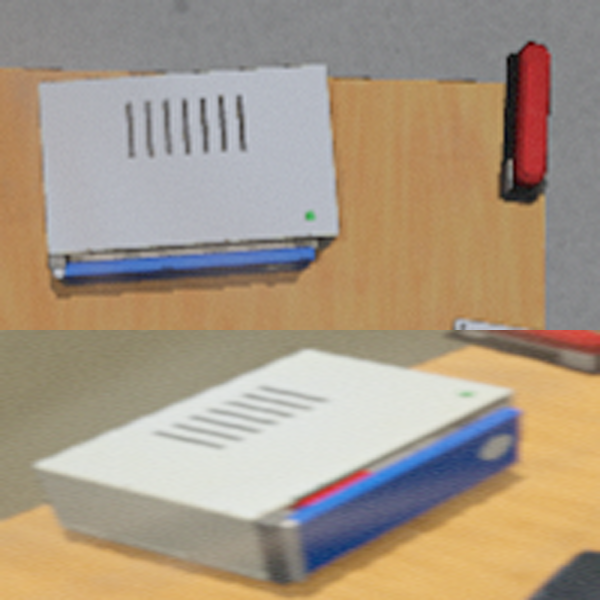

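```bash
cat >> h.py <<'E'
np.set_printoptions(precision=4,suppress=True)
YW=np.array([-.0965,.9953,0]);YW/=np.linalg.norm(YW);XW=np.array([YW[1],-YW[0],0])
H=np.array([.5649,.053,0])
def door(th):  # n (into tray), u (to free end)
    c,s=np.cos(th),np.sin(th); Rz=np.array([[c,s,0],[-s,c,0],[0,0,1]]); return Rz@XW,Rz@-YW
def P(th,depth,r,z):
    n,u=door(th); return H+n*depth+u*r+[0,0,z]
def delta(tgt,ang=None):
    s=ctrl.observe(); R=np.array(s["ee_rot"]); dl=R.T@(np.array(tgt)-s["tool_pos"]); a=np.degrees(np.arctan2(R[1,0],R[0,0]))
    tr=None
    if ang is not None:
        tr=-((ang-a+180)%360-180)*np.pi/180
    print("t",s["time_s"],"pos",s["tool_pos"],"a",a,"F",np.array(s["contact_force"]),"g",s["grip_width"]); print("->",dl,"turn",tr)
E
python3 - <<'E'
from h import *
import pickle
im,d,p=pickle.load(open("scene.pkl","rb"))
for n,X in[("mark",P(0,0,.18,.06)),("hingetop",P(0,0,.002,.095)),("freetop",P(0,0,.208,.095)),("freebot",P(0,0,.208,.015))]:
    print(n,X,np.array(proj(p,X))*1.5)
X=atd(p,d,418/1.5,271/1.5); print(X, [(X-H)@XW,(X-H)@-YW])
t=P(0,0,.18,.045)-.09*XW
delta([t[0],t[1],.2],5.5); print(t)
E
```

```text
mark [ 0.5823 -0.1262  0.06  ] [416.5209 271.3832]
hingetop [0.5651 0.051  0.095 ] [352.166  322.8506]
freetop [ 0.585 -0.154  0.095] [425.7164 246.2511]
freebot [ 0.585 -0.154  0.015] [424.8267 281.2159]
[ 0.5816 -0.1294  0.0589] [np.float64(-0.0009615416864357196), np.float64(0.1831385616553492)]
t 0.1 pos [ 0.1754 -0.5994  0.2305] a 16.32055820896503 F [0.4983 0.474  0.1107] g 0.998863027583605
-> [ 0.4351 -0.3566  0.0311] turn 0.18885436765014027
[ 0.4927 -0.1348  0.045 ]
```

Call:
step_arm(deltas=[[[0.04,-0.033,0.003],0.02,0.0],[[0.08,-0.066,0.006],0.04,0.0],[[0.12,-0.1,0.01],0.06,0.0],[[0.16,-0.13,0.012],0.08,0.0],[[0.2,-0.165,0.015],0.1,0.0],[[0.24,-0.2,0.018],0.12,0.0],[[0.28,-0.23,0.02],0.14,0.0],[[0.32,-0.26,0.025],0.16,0.0],[[0.36,-0.295,0.028],0.18,0.0],[[0.4,-0.33,0.03],0.19,0.0],[[0.435,-0.357,0.031],0.19,0.0],[[0.435,-0.357,0.031],0.19,0.0]], grip_force=40)

```text
time_s: 1.3
tool_pos: [0.4954, -0.1289, 0.2002]
ee_rot: [[0.995, 0.102, 0.001], [0.102, -0.995, 0.003], [0.002, -0.003, -1.0]]
contact_force: [-0.2, -0.4, -0.5]
grip_width: -0.005
```

Run:
```python
from h import *
t=P(0,0,.18,.045)-.06*XW
delta(t,5.5)
```

```text
t 1.3 pos [ 0.4954 -0.1289  0.2002] a 5.860701422460347 F [-0.1506 -0.3823 -0.533 ] g -0.00510078925142696
-> [0.0264 0.0062 0.1552] turn 0.006295427438560164
```

Call:
step_arm(deltas=[[[0.0,0.006,0.04],0.006,0.0],[[0.0,0.006,0.08],0.006,0.0],[[0.0,0.006,0.12],0.006,0.0],[[0.0,0.006,0.145],0.006,0.0],[[0.01,0.006,0.152],0.006,0.0],[[0.03,0.006,0.152],0.006,0.0],[[0.05,0.006,0.152],0.006,0.0],[[0.06,0.006,0.152],0.006,0.0],[[0.064,0.006,0.152],0.006,0.0],[[0.064,0.006,0.152],0.006,0.0]])

```text
time_s: 2.3
tool_pos: [0.5572, -0.135, 0.0486]
ee_rot: [[0.996, 0.089, 0.0], [0.089, -0.996, -0.0], [0.0, 0.0, -1.0]]
contact_force: [-0.7, 0.2, 0.2]
grip_width: 0.005
```

Run:
```python
from h import *
t=P(0,0,.18,.048)-.011*XW
delta(t,5.5)
im,d,p=cap("wrist"); cv2.imwrite("pics/w1.png",im)
```

```text
t 2.3 pos [ 0.5572 -0.135   0.0486] a 5.090927577231513 F [-0.6778  0.1612  0.1885] g 0.004537321517833674
-> [ 0.0147 -0.0065  0.0006] turn -0.007139660656420098
```

View pics/w1.png

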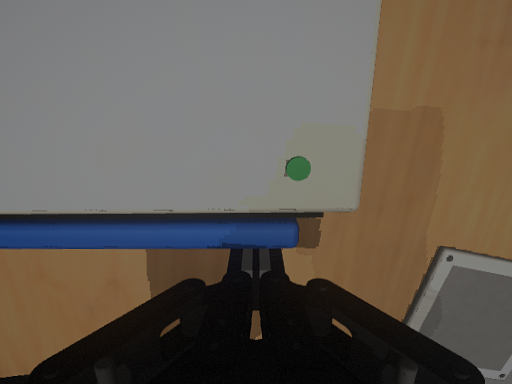

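Call:
step_arm(deltas=[[[0.004,-0.006,0.0],0.0,0.0],[[0.008,-0.006,0.0],0.0,0.0],[[0.01,-0.006,0.0],0.0,0.0],[[0.012,-0.006,0.0],0.0,0.0],[[0.014,-0.006,0.0],0.0,0.0],[[0.015,-0.006,0.0],0.0,0.0],[[0.016,-0.006,0.0],0.0,0.0],[[0.016,-0.006,0.0],0.0,0.0]])

```text
time_s: 3.15
tool_pos: [0.572, -0.1276, 0.048]
ee_rot: [[0.996, 0.088, -0.001], [0.088, -0.996, 0.0], [-0.001, -0.0, -1.0]]
contact_force: [-3.4, -0.1, -1.3]
grip_width: -0.002
```

Contact at 3.4 N; a little further should release the catch.

Call:
step_arm(deltas=[[[0.001,0.0,0.0],0.0,0.0],[[0.002,0.0,0.0],0.0,0.0],[[0.003,0.0,0.0],0.0,0.0],[[0.003,0.0,0.0],0.0,0.0]])

```text
time_s: 3.55
tool_pos: [0.5736, -0.1275, 0.048]
ee_rot: [[0.996, 0.088, -0.004], [0.088, -0.996, -0.0], [-0.004, -0.0, -1.0]]
contact_force: [-8.4, -0.8, 1.9]
grip_width: -0.001
```

Call:
step_arm(deltas=[[[-0.01,0.0,0.0],0.0,0.0],[[-0.02,0.0,0.0],0.0,0.0],[[-0.03,0.0,0.0],0.0,0.0],[[-0.04,0.0,0.0],0.0,0.0],[[-0.05,0.0,0.0],0.0,0.0],[[-0.06,0.0,0.0],0.0,0.0],[[-0.07,0.0,0.0],0.0,0.0],[[-0.08,0.0,0.0],0.0,0.0],[[-0.09,0.0,0.0],0.0,0.0],[[-0.1,0.0,0.0],0.0,0.0],[[-0.11,0.0,0.0],0.0,0.0],[[-0.11,0.0,0.0],0.0,0.0]])

```text
time_s: 4.75
tool_pos: [0.4642, -0.1373, 0.0483]
ee_rot: [[0.996, 0.088, -0.001], [0.088, -0.996, -0.0], [-0.001, 0.0, -1.0]]
contact_force: [-0.8, -0.1, 0.4]
grip_width: 0.0
```

Call:
step_arm(deltas=[[[0.0,0.0,-0.05],0.0,0.0],[[0.0,0.0,-0.09],0.0,0.0],[[0.0,0.0,-0.09],0.0,0.0]])

```text
time_s: 5.05
tool_pos: [0.4692, -0.1374, 0.1429]
ee_rot: [[0.996, 0.089, 0.009], [0.089, -0.996, -0.002], [0.008, 0.003, -1.0]]
contact_force: [0.7, -0.4, -0.2]
grip_width: 0.001
```

Run:
```python
from h import *
import pickle
im,d,p=cap("scene"); pickle.dump((im,d,p),open("scene1.pkl","wb")); 
i2,d2,p2=cap("top"); pickle.dump((i2,d2,p2),open("top1.pkl","wb"))
a=cv2.resize(im[120:320,160:420],(520,400));b=cv2.resize(i2[110:300,180:400],(0,0),fx=1.25,fy=1.25)
cv2.imwrite("pics/s1.png",a); 
s=ctrl.observe();print(s["tool_pos"],s["contact_force"])
for i in (1,):
  for th in(.3,.4,.5): print(th,[ (np.array(proj(p,P(th,0,r,.095)))-[160,120])*2 for r in(.002,.208)])
```

```text
[ 0.4668 -0.1372  0.1393] [ 0.0166 -0.5509  0.2987]
0.3 [array([149.9385, 190.7312]), array([286.8806, 110.3643])]
0.4 [array([150.0389, 190.8376]), array([298.1209, 119.6169])]
0.5 [array([150.1238, 190.9514]), array([308.2386, 129.7669])]
```

View pics/s1.png

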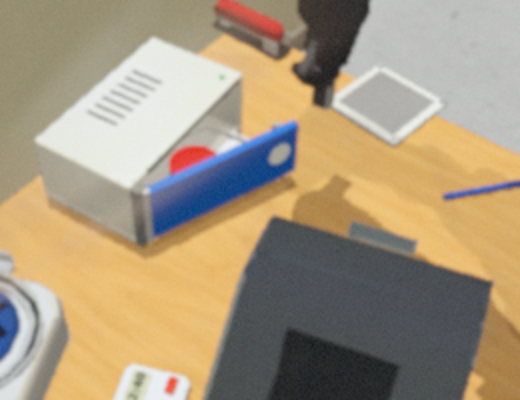

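Run:
```python
from h import *
print(P(.4,.012,.208,.095))
delta(P(.4,.045,.18,.14),-17.4); delta(P(.4,.045,.18,.05),-17.4)
```

```text
[ 0.5142 -0.1491  0.095 ]
t 5.15 pos [ 0.4668 -0.1372  0.1393] a 5.076425154935723 F [ 0.0166 -0.5509  0.2987] g 0.0005078840312189194
-> [ 0.0874  0.0027 -0.0005] turn 0.39228762303170506
t 5.15 pos [ 0.4668 -0.1372  0.1393] a 5.076425154935723 F [ 0.0166 -0.5509  0.2987] g 0.0005078840312189194
-> [0.0872 0.0026 0.0895] turn 0.39228762303170506
```

Call:
step_arm(deltas=[[[0.025,0.002,0.0],0.1,0.0],[[0.05,0.002,0.0],0.2,0.0],[[0.075,0.002,0.0],0.3,0.0],[[0.087,0.002,0.0],0.39,0.0],[[0.087,0.002,0.0],0.39,0.0],[[0.087,0.002,0.02],0.39,0.0],[[0.087,0.002,0.04],0.39,0.0],[[0.087,0.002,0.06],0.39,0.0],[[0.087,0.002,0.075],0.39,0.0],[[0.087,0.002,0.085],0.39,0.0],[[0.087,0.002,0.088],0.39,0.0],[[0.087,0.002,0.088],0.39,0.0]])

```text
time_s: 6.35
tool_pos: [0.5522, -0.1313, 0.05]
ee_rot: [[0.955, -0.296, -0.001], [-0.296, -0.955, 0.0], [-0.001, 0.0, -1.0]]
contact_force: [-0.4, 0.9, -0.4]
grip_width: 0.002
```

Run:
```python
from h import *
# tool displacement in tool frame for door angles, finger contact depth .023
for th in np.arange(.4,1.26,.1):
    print(round(th,2)); delta(P(th,.024,.18,.051),5.5-np.degrees(th))
```

```text
0.4
t 6.35 pos [ 0.5522 -0.1313  0.05  ] a -17.21317953060059 F [-0.4003  0.9054 -0.3952] g 0.0022649007973956927
-> [-0.0189  0.0003 -0.001 ] turn 0.0035802335944397105
0.5
t 6.35 pos [ 0.5522 -0.1313  0.05  ] a -17.21317953060059 F [-0.4003  0.9054 -0.3952] g 0.0022649007973956927
-> [-0.037   0.0017 -0.001 ] turn 0.10358023359443942
0.6
t 6.35 pos [ 0.5522 -0.1313  0.05  ] a -17.21317953060059 F [-0.4003  0.9054 -0.3952] g 0.0022649007973956927
-> [-0.0551  0.0013 -0.001 ] turn 0.2035802335944396
0.7
t 6.35 pos [ 0.5522 -0.1313  0.05  ] a -17.21317953060059 F [-0.4003  0.9054 -0.3952] g 0.0022649007973956927
-> [-0.0732 -0.0009 -0.001 ] turn 0.3035802335944393
0.8
t 6.35 pos [ 0.5522 -0.1313  0.05  ] a -17.21317953060059 F [-0.4003  0.9054 -0.3952] g 0.0022649007973956927
-> [-0.0909 -0.0048 -0.001 ] turn 0.40358023359443956
0.9
t 6.35 pos [ 0.5522 -0.1313  0.05  ] a -17.21317953060059 F [-0.4003  0.9054 -0.3952] g 0.0022649007973956927
-> [-0.1081 -0.0105 -0.0009] turn 0.5035802335944397
1.0
t 6.35 pos [ 0.5522 -0.1313  0.05  ] a -17.21317953060059 F [-0.4003  0.9054 -0.3952] g 0.0022649007973956927
-> [-0.1247 -0.0179 -0.0009] turn 0.6035802335944394
1.1
t 6.35 pos [ 0.5522 -0.1313  0.05  ] a -17.21317953060059 F [-0.4003  0.9054 -0.3952] g 0.0022649007973956927
-> [-0.1404 -0.027  -0.0009] turn 0.7035802335944391
1.2
t 6.35 pos [ 0.5522 -0.1313  0.05  ] a -17.21317953060059 F [-0.4003  0.9054 -0.3952] g 0.0022649007973956927
-> [-0.1552 -0.0375 -0.0009] turn 0.8035802335944393
```

Call:
step_arm(deltas=[[[-0.008,0.0,0.0],0.0,0.0],[[-0.014,0.0,0.0],0.0,0.0],[[-0.018,0.0,0.0],0.0,0.0],[[-0.022,0.0005,0.0],0.02,0.0],[[-0.028,0.001,0.0],0.05,0.0],[[-0.037,0.0017,0.0],0.1,0.0],[[-0.046,0.0016,0.0],0.15,0.0],[[-0.055,0.0013,0.0],0.2,0.0],[[-0.064,0.0003,0.0],0.25,0.0],[[-0.073,-0.001,0.0],0.3,0.0],[[-0.082,-0.0027,0.0],0.35,0.0],[[-0.091,-0.005,0.0],0.4,0.0]])

```text
time_s: 7.55
tool_pos: [0.4667, -0.0997, 0.0505]
ee_rot: [[0.761, -0.648, 0.0], [-0.648, -0.761, -0.0], [0.0, 0.0, -1.0]]
contact_force: [0.5, -1.3, -0.7]
grip_width: -0.001
```

Run:
```python
from h import *
for th in (.9,1.,1.1,1.2,1.25):
    print(round(th,2)); delta(P(th,.024,.18,.051),5.5-np.degrees(th))
```

```text
0.9
t 7.55 pos [ 0.4667 -0.0997  0.0505] a -40.4133794695591 F [ 0.524  -1.2682 -0.7389] g -0.0010551811705685663
-> [-0.0179  0.0016 -0.0006] turn 0.09866035753862609
1.0
t 7.55 pos [ 0.4667 -0.0997  0.0505] a -40.4133794695591 F [ 0.524  -1.2682 -0.7389] g -0.0010551811705685663
-> [-0.0361  0.0013 -0.0006] turn 0.1986603575386258
1.1
t 7.55 pos [ 0.4667 -0.0997  0.0505] a -40.4133794695591 F [ 0.524  -1.2682 -0.7389] g -0.0010551811705685663
-> [-0.0541 -0.0008 -0.0006] turn 0.29866035753862596
1.2
t 7.55 pos [ 0.4667 -0.0997  0.0505] a -40.4133794695591 F [ 0.524  -1.2682 -0.7389] g -0.0010551811705685663
-> [-0.0718 -0.0047 -0.0006] turn 0.39866035753862616
1.25
t 7.55 pos [ 0.4667 -0.0997  0.0505] a -40.4133794695591 F [ 0.524  -1.2682 -0.7389] g -0.0010551811705685663
-> [-0.0805 -0.0073 -0.0006] turn 0.44866035753862604
```

Call:
step_arm(deltas=[[[-0.009,0.001,0.0],0.05,0.0],[[-0.018,0.0016,0.0],0.1,0.0],[[-0.027,0.0015,0.0],0.15,0.0],[[-0.036,0.0013,0.0],0.2,0.0],[[-0.045,0.0004,0.0],0.25,0.0],[[-0.054,-0.0008,0.0],0.3,0.0],[[-0.062,-0.0025,0.0],0.34,0.0],[[-0.07,-0.004,0.0],0.39,0.0],[[-0.076,-0.006,0.0],0.42,0.0],[[-0.079,-0.007,0.0],0.44,0.0],[[-0.08,-0.007,0.0],0.45,0.0],[[-0.08,-0.007,0.0],0.45,0.0]])

```text
time_s: 8.75
tool_pos: [0.4109, -0.0424, 0.0504]
ee_rot: [[0.408, -0.913, 0.0], [-0.913, -0.408, 0.0], [0.0, -0.0, -1.0]]
contact_force: [2.0, 1.2, 0.3]
grip_width: -0.002
```

Run:
```python
from h import *
import pickle
delta(P(1.25,.06,.095,.14),5.5-np.degrees(1.25))
im,d,p=cap("top"); pickle.dump((im,d,p),open("top2.pkl","wb"))
cv2.imwrite("pics/t2.png",cv2.resize(im[150:310,180:400],(660,480),interpolation=cv2.INTER_CUBIC))
for th in (1.1,1.2,1.3): print(th,[(np.array(proj(p,P(th,0,r,.095)))-[180,150])*3 for r in(.002,.208)],(np.array(proj(p,P(th,0.06,.095,.044)))-[180,150])*3)
```

```text
t 8.75 pos [ 0.4109 -0.0424  0.0504] a -65.9516575525834 F [1.9957 1.2382 0.3315] g -0.0016870656052686646
-> [ 0.0354 -0.0844 -0.0896] turn 0.0029333196999463177
1.1 [array([ 95.1053, 128.1073]), array([226.1662, 349.3488])] [217.736  191.9686]
1.2 [array([ 94.8856, 128.223 ]), array([203.0839, 361.7595])] [211.1157 203.5622]
1.3 [array([ 94.6556, 128.3164]), array([178.8551, 371.7961])] [203.3597 214.4537]
```

View pics/t2.png

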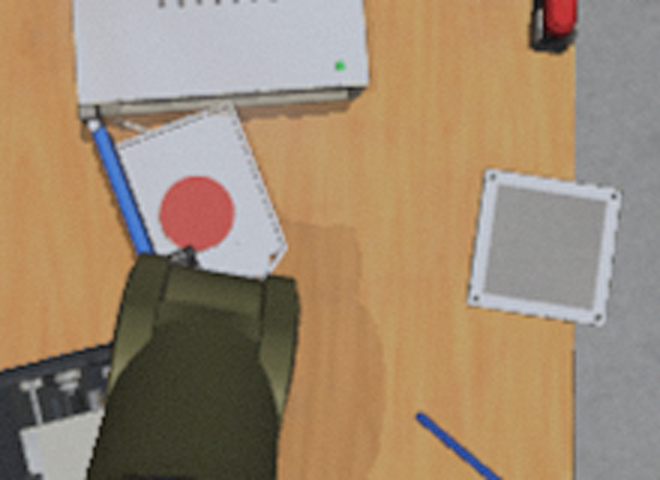

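Run:
```python
from h import *
import pickle
im,d,p=pickle.load(open("top2.pkl","rb"))
m=((im[:,:,2].astype(int)-im[:,:,1]>60)).astype(np.uint8); m[:,300:]=0; m[:180]=0
n,l,st,c=cv2.connectedComponentsWithStats(m); k=1+np.argmax(st[1:,4]); print(st[k],c[k],(c[k]-[180,150])*3)
X=atz(p,*c[k],.044); print(X); n_,u=door(1.25); print((X-H)@n_,(X-H)@u)
L=[atz(p,c[k][0]-st[k][2]/2,c[k][1],.044),atz(p,c[k][0]+st[k][2]/2,c[k][1],.044)]; print("dia",np.linalg.norm(L[0]-L[1]))
delta([X[0],X[1],.14],-66.1)
```

```text
[233 209  25  24 465] [245.172  220.5484] [195.5161 211.6452]
[ 0.5    -0.0305  0.044 ]
0.04996822891469313 0.09319950227492436
dia 0.06303216927072305
t 8.8 pos [ 0.411  -0.0426  0.0504] a -65.94655009555032 F [1.3288 1.5262 1.6994] g 0.0008109165311929933
-> [ 0.0252 -0.0862 -0.0896] turn 0.0026782060695174853
```

Call:
step_arm(deltas=[[[0.006,0.0,0.0],0.0,0.0],[[0.012,0.0,0.0],0.0,0.0],[[0.012,0.0,-0.02],0.0,0.0],[[0.012,0.0,-0.06],0.0,0.0],[[0.012,0.0,-0.09],0.0,0.2],[[0.012,0.0,-0.09],0.0,1.0],[[0.012,0.0,-0.09],0.0,1.0]])

```text
time_s: 9.5
tool_pos: [0.4156, -0.0542, 0.1405]
ee_rot: [[0.407, -0.914, 0.001], [-0.914, -0.407, -0.0], [0.001, -0.001, -1.0]]
contact_force: [0.7, -0.4, -0.1]
grip_width: 0.509
```

Call:
step_arm(deltas=[[[0.013,-0.04,0.0],0.0,1.0],[[0.013,-0.075,0.0],0.0,1.0],[[0.013,-0.086,0.01],0.0,1.0],[[0.013,-0.086,0.03],0.0,1.0],[[0.013,-0.086,0.04],0.0,1.0],[[0.013,-0.086,0.04],0.0,1.0]])

```text
time_s: 10.1
tool_pos: [0.4971, -0.0307, 0.0979]
ee_rot: [[0.407, -0.913, -0.006], [-0.913, -0.407, -0.0], [-0.002, 0.005, -1.0]]
contact_force: [-0.2, -0.3, -0.3]
grip_width: 0.999
```

Run:
```python
from h import *
im,d,p=cap("wrist"); cv2.imwrite("pics/w2.png",im)
m=((im[:,:,2].astype(int)-im[:,:,1]>60)).astype(np.uint8)
n,l,st,c=cv2.connectedComponentsWithStats(m); k=1+np.argmax(st[1:,4]); print(st[k],c[k]); X=atz(p,*c[k],.044); print(X)
delta([X[0],X[1],.03],-66.1)
```

```text
[ 207  166   83   78 5010] [247.9333 204.3287]
[ 0.5057 -0.0368  0.044 ]
t 10.15 pos [ 0.4978 -0.0308  0.0991] a -65.99826188902036 F [ 0.3925 -0.1664 -0.5339] g 1.0026092361886778
-> [ 0.0087 -0.005   0.069 ] turn 0.0017756650113538448
```

View pics/w2.png

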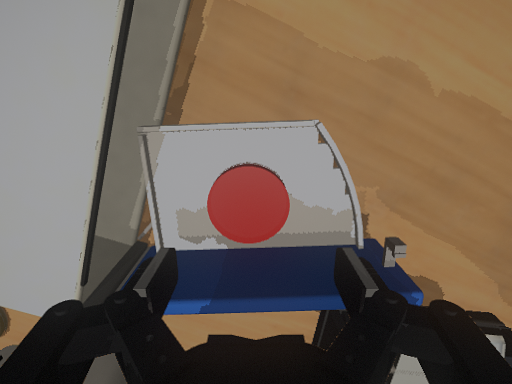

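Run:
```python
from h import *
from scipy.optimize import least_squares
for nm in("wrist","top"):
    im,d,p=cap(nm)
    m=((im[:,:,2].astype(int)-im[:,:,1]>60)).astype(np.uint8)
    if nm=="top": m[:,300:]=0; m[:180]=0
    n,l,st,c=cv2.connectedComponentsWithStats(m); k=1+np.argmax(st[1:,4]); print(nm,st[k],c[k])
    cnt=max(cv2.findContours((l==k).astype(np.uint8),0,1)[0],key=cv2.contourArea)[:,0]
    Z=np.array([atd(p,d,*q) for q in np.argwhere(l==k)[:,::-1][::20]]); print("lid median z",np.median(Z,0),Z[:,2].min(),Z[:,2].max())
    for z in (.044,np.median(Z[:,2])):
        W=np.array([atz(p,*q,z) for q in cnt]); f=least_squares(lambda v:np.hypot(W[:,0]-v[0],W[:,1]-v[1])-v[2],[.5,-.03,.03],loss="soft_l1",f_scale=.001); print(z,f.x,np.abs(f.fun).max())
        n_,u=door(1.25); q=np.r_[f.x[:2],0]-H; print("depth,r",q@n_,q@u)
    if nm=="wrist":
        for X in (P(1.25,.012,.05,.095),P(1.25,.012,.208,.095),P(1.25,0.,.208,.095),P(1.25,.05,.093,.044)): print(proj(p,X))
```

```text
wrist [ 209  166   82   77 4945] [249.0536 204.3298]
lid median z [ 0.5068 -0.0373  0.0434] 0.04129042189740298 0.044962242796383944
0.044 [ 0.5051 -0.0355  0.031 ] 0.0006260796307767172
depth,r 0.05661284295683717 0.0905604960952565
0.04341827127163567 [ 0.505  -0.0353  0.0311] 0.0006279323953557008
depth,r 0.05639300509537624 0.09054833637967347
(np.float64(184.97091580490334), np.float64(298.9269682023911))
(np.float64(428.41103634864123), np.float64(297.9333119415703))
(np.float64(424.6235802959604), np.float64(312.8077352405512))
(np.float64(252.27721527425035), np.float64(214.11498684912803))
top [ 90 332  10  10  71] [ 94.4366 336.6479]
lid median z [0.21   0.3228 0.06  ] 0.045681478051736724 0.06475608552703171
0.044 [ 10.8637 -24.7408  27.2444] 0.011126465209194691
depth,r 26.840087942283237 0.6377533397781981
0.06003805216934821 [ 36.3283 -46.9301  59.4798] 0.01076852418643881
depth,r 57.448090181670615 -13.64387904659541
```

Run:
```python
from h import *
delta([.504,-.0347,.027],-66.1)
```

```text
t 10.25 pos [ 0.4991 -0.0307  0.1005] a -65.99420947121122 F [ 0.3411 -0.6568 -0.1308] g 1.002669594954944
-> [ 0.0056 -0.0029  0.0735] turn 0.001846393044789698
```

Call:
step_arm(deltas=[[[0.006,-0.003,0.015],0.0,1.0],[[0.006,-0.003,0.03],0.0,1.0],[[0.006,-0.003,0.045],0.0,1.0],[[0.006,-0.003,0.058],0.0,1.0],[[0.006,-0.003,0.066],0.0,1.0],[[0.006,-0.003,0.07],0.0,1.0],[[0.006,-0.003,0.073],0.0,1.0],[[0.006,-0.003,0.073],0.0,1.0]])

```text
time_s: 11.05
tool_pos: [0.5047, -0.0346, 0.0275]
ee_rot: [[0.407, -0.913, 0.0], [-0.913, -0.407, 0.0], [0.0, -0.0, -1.0]]
contact_force: [0.2, 0.5, -0.5]
grip_width: 1.0
```

Call:
step_arm(deltas=[[[0.0,0.0,0.0],0.0,0.9],[[0.0,0.0,0.0],0.0,0.85],[[0.0,0.0,0.0],0.0,0.8],[[0.0,0.0,0.0],0.0,0.75],[[0.0,0.0,0.0],0.0,0.7],[[0.0,0.0,0.0],0.0,0.65],[[0.0,0.0,0.0],0.0,0.65],[[0.0,0.0,0.0],0.0,0.65]], grip_force=25)

```text
time_s: 11.85
tool_pos: [0.5048, -0.0347, 0.0277]
ee_rot: [[0.407, -0.913, 0.001], [-0.913, -0.407, -0.0], [0.0, -0.001, -1.0]]
contact_force: [-0.0, -0.8, 5.6]
grip_width: 0.726
```

Run:
```python
from h import *
im,d,p=cap("wrist"); cv2.imwrite("pics/w3.png",im[120:])
delta([.504,-.0347,.027],-66.1)
```

```text
t 11.9 pos [ 0.5048 -0.0347  0.0277] a -65.9561030680977 F [-1.0398 -0.5239  6.1548] g 0.7271369762985607
-> [-0.0003  0.0008  0.0007] turn 0.00251147524521328
```

View pics/w3.png

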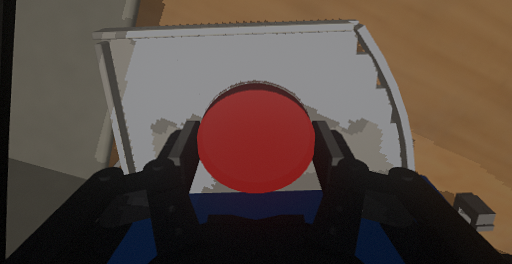

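Call:
step_arm(deltas=[[[0.0,0.0,-0.003],0.0,0.65],[[0.0,0.0,-0.008],0.0,0.65],[[0.0,0.0,-0.016],0.0,0.65],[[0.0,0.0,-0.028],0.0,0.65],[[0.0,0.0,-0.042],0.0,0.65],[[0.0,0.0,-0.056],0.0,0.65],[[0.0,0.0,-0.068],0.0,0.65],[[0.0,0.0,-0.076],0.0,0.65],[[0.0,0.0,-0.08],0.0,0.65],[[0.0,0.0,-0.08],0.0,0.65]])

```text
time_s: 12.9
tool_pos: [0.5048, -0.0346, 0.1079]
ee_rot: [[0.407, -0.913, 0.001], [-0.913, -0.407, 0.0], [0.0, -0.001, -1.0]]
contact_force: [1.2, 0.2, -0.9]
grip_width: 0.725
```

Run:
```python
from h import *
im,d,p=cap("wrist"); cv2.imwrite("pics/w4.png",im[120:])
m=((im[:,:,2].astype(int)-im[:,:,1]>60)).astype(np.uint8)
n,l,st,c=cv2.connectedComponentsWithStats(m); k=1+np.argmax(st[1:,4]); 
Z=np.array([atd(p,d,*q) for q in np.argwhere(l==k)[:,::-1][::20]]); print(st[k],np.median(Z,0),Z[:,2].min(),Z[:,2].max())
A=np.c_[Z[:,:2]-Z[:,:2].mean(0),np.ones(len(Z))]; print("tilt plane",np.linalg.lstsq(A,Z[:,2],rcond=None)[0])
delta([.4785,-.3325,.107],-66)
pa=np.array([.5429,-.2815])-np.array([.5323,-.3964]);print(np.degrees(np.arctan2(pa[1],pa[0])))
```

```text
[ 197  210  118  103 9657] [ 0.5062 -0.0377  0.1235] 0.11542627125786262 0.24989219075879276
tilt plane [ 0.1193 -0.2509  0.1245]
t 12.95 pos [ 0.5046 -0.0346  0.1074] a -65.95899506168337 F [-0.2174  0.2385 -0.59  ] g 0.7250332040239151
-> [0.2615 0.1452 0.0004] turn 0.0007156711832024171
84.72914679457446
```

View pics/w4.png

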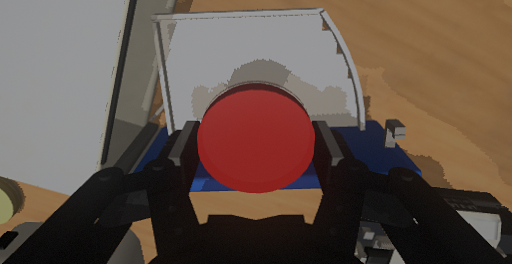

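Call:
step_arm(deltas=[[[0.01,0.006,0.0],0.0,0.65],[[0.03,0.017,0.0],0.0,0.65],[[0.06,0.033,0.0],0.0,0.65],[[0.09,0.05,0.0],0.0,0.65],[[0.12,0.067,0.0],0.0,0.65],[[0.15,0.083,0.0],0.0,0.65],[[0.18,0.1,0.0],0.0,0.65],[[0.21,0.117,0.0],0.0,0.65],[[0.235,0.13,0.0],0.0,0.65],[[0.252,0.14,0.0],0.0,0.65],[[0.26,0.145,0.0],0.0,0.65],[[0.26,0.145,0.0],0.0,0.65]])

```text
time_s: 14.15
tool_pos: [0.4769, -0.3328, 0.1066]
ee_rot: [[0.405, -0.914, -0.001], [-0.914, -0.405, -0.0], [-0.0, 0.001, -1.0]]
contact_force: [-0.2, 0.1, -0.8]
grip_width: 0.724
```

Call:
step_arm(deltas=[[[0.0,0.0,0.01],0.0,0.65],[[0.0,0.0,0.025],0.0,0.65],[[0.0,0.0,0.04],0.0,0.65],[[0.0,0.0,0.055],0.0,0.65],[[0.0,0.0,0.068],0.0,0.65],[[0.0,0.0,0.075],0.0,0.65],[[0.0,0.0,0.08],0.0,0.65],[[0.0,0.0,0.08],0.0,0.65]])

```text
time_s: 14.95
tool_pos: [0.478, -0.3307, 0.0267]
ee_rot: [[0.408, -0.913, -0.001], [-0.913, -0.408, 0.001], [-0.001, 0.0, -1.0]]
contact_force: [-0.8, 0.5, -0.7]
grip_width: 0.723
```

Run:
```python
from h import *
im,d,p=cap("wrist"); cv2.imwrite("pics/w5.png",im[100:])
delta([.4785,-.3325,.0085],-66)
```

```text
t 15.0 pos [ 0.4782 -0.331   0.0273] a -65.95129377652846 F [ 0.6929  0.2487 -0.0931] g 0.7297442906929092
-> [0.0015 0.0003 0.0188] turn 0.0008500839657902844
```

View pics/w5.png

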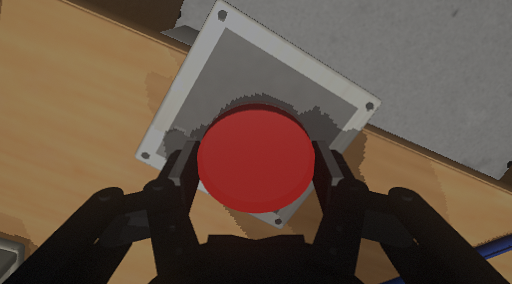

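Run:
```python
from h import *
p=imaging.camera_params("wrist")
Q=np.array([atz(p,u,v+100,.008) for u,v in[(222,15),(370,105),(279,222),(145,155)]]);print(Q,Q.mean(0),[np.linalg.norm(Q[i]-Q[(i+1)%4]) for i in range(4)])
```

```text
[[ 0.5263 -0.3924  0.008 ]
 [ 0.4212 -0.38    0.008 ]
 [ 0.4337 -0.2739  0.008 ]
 [ 0.5399 -0.2877  0.008 ]] [ 0.4803 -0.3335  0.008 ] [np.float64(0.10585750568636311), np.float64(0.10677610885451208), np.float64(0.10712077052728702), np.float64(0.10554462566470453)]
```

Call:
step_arm(deltas=[[[0.0,0.0,0.006],0.0,0.65],[[0.0,0.0,0.011],0.0,0.65],[[0.0,0.0,0.014],0.0,0.65],[[0.0,0.0,0.016],0.0,0.65],[[0.0,0.0,0.016],0.0,0.65],[[0.0,0.0,0.016],0.0,0.65]])

```text
time_s: 15.6
tool_pos: [0.4781, -0.3311, 0.0113]
ee_rot: [[0.407, -0.913, 0.0], [-0.913, -0.407, 0.0], [0.0, -0.0, -1.0]]
contact_force: [-0.6, 0.5, -0.2]
grip_width: 0.723
```

Plate centre agrees within 3 mm. Lower the last millimetres.

Call:
step_arm(deltas=[[[0.0,0.0,0.001],0.0,0.65],[[0.0,0.0,0.002],0.0,0.65],[[0.0,0.0,0.003],0.0,0.65],[[0.0,0.0,0.003],0.0,0.65]])

```text
time_s: 16.0
tool_pos: [0.478, -0.3311, 0.0082]
ee_rot: [[0.407, -0.913, -0.0], [-0.913, -0.407, 0.0], [-0.0, 0.0, -1.0]]
contact_force: [0.3, 0.1, -0.3]
grip_width: 0.731
```

Call:
step_arm(deltas=[[[0.0,0.0,0.001],0.0,0.65],[[0.0,0.0,0.0015],0.0,0.65],[[0.0,0.0,0.0015],0.0,0.65]])

```text
time_s: 16.3
tool_pos: [0.4781, -0.3311, 0.0078]
ee_rot: [[0.407, -0.913, 0.0], [-0.913, -0.407, -0.0], [0.0, -0.0, -1.0]]
contact_force: [-1.8, 1.7, 9.8]
grip_width: 0.731
```

Contact (9.8 N up). Open slowly, then retreat.

Call:
step_arm(deltas=[[[0.0,0.0,-0.0005],0.0,0.74],[[0.0,0.0,-0.0005],0.0,0.76],[[0.0,0.0,-0.0005],0.0,0.8],[[0.0,0.0,-0.0005],0.0,0.9],[[0.0,0.0,-0.0005],0.0,1.0],[[0.0,0.0,-0.0005],0.0,1.0],[[0.0,0.0,-0.01],0.0,1.0],[[0.0,0.0,-0.03],0.0,1.0],[[0.0,0.0,-0.07],0.0,1.0],[[0.0,0.0,-0.12],0.0,1.0],[[-0.02,0.0,-0.16],0.0,1.0],[[-0.02,0.0,-0.16],0.0,1.0]])

```text
time_s: 17.5
tool_pos: [0.4719, -0.3127, 0.1731]
ee_rot: [[0.408, -0.913, 0.008], [-0.913, -0.408, -0.004], [0.007, -0.006, -1.0]]
contact_force: [0.7, 0.9, -0.5]
grip_width: 0.999
```

Call:
step_arm(deltas=[[[0.04,0.05,0.0],0.0,1.0],[[0.08,0.1,0.0],0.0,1.0],[[0.1,0.15,0.0],0.0,1.0],[[0.12,0.2,0.0],0.0,1.0],[[0.12,0.2,0.0],0.0,1.0],[[0.12,0.2,0.0],0.0,1.0]])

```text
time_s: 18.1
tool_pos: [0.3299, -0.5087, 0.1668]
ee_rot: [[0.399, -0.917, -0.003], [-0.917, -0.399, -0.003], [0.001, 0.004, -1.0]]
contact_force: [-0.9, 1.2, -0.1]
grip_width: 1.0
```

Run:
```python
from h import *
im,d,p=cap("top"); cv2.imwrite("pics/t3.png",cv2.resize(im[100:320,130:400],(675,550),interpolation=2))
m=((im[:,:,2].astype(int)-im[:,:,1]>60)).astype(np.uint8); m[:,:320]=0; m[:190]=0
n,l,st,c=cv2.connectedComponentsWithStats(m); k=1+np.argmax(st[1:,4]); print(st[k],c[k]); X=atz(p,*c[k],.024); print(X,X-[.4788,-.3324,0],atd(p,d,*c[k]))
s=ctrl.observe();print(s["time_s"],s["tool_pos"],s["contact_force"],s["joint_velocities"])
```

```text
[350 221  25  24 480] [361.9729 232.5917]
[ 0.4785 -0.3301  0.024 ] [-0.0003  0.0023  0.024 ] [ 0.4785 -0.3303  0.0232]
18.15 [ 0.333  -0.5061  0.1666] [0.618  1.4852 0.618 ] [-0.0571 -0.0061 -0.0578  0.0115 -0.0192  0.0021 -0.019 ]
```

View pics/t3.png

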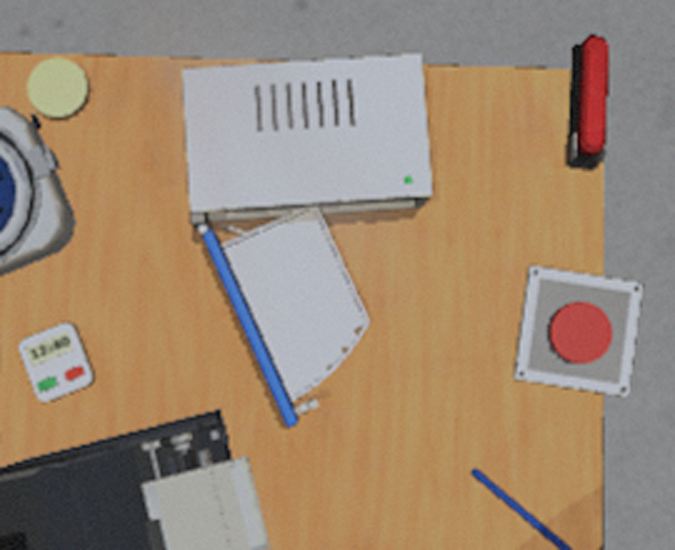

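Call:
step_arm(deltas=[[[0.0,0.0,0.0],0.0,1.0],[[0.0,0.0,0.0],0.0,1.0],[[0.0,0.0,0.0],0.0,1.0]])

```text
time_s: 18.45
tool_pos: [0.3375, -0.5027, 0.1668]
ee_rot: [[0.41, -0.912, 0.0], [-0.912, -0.41, 0.001], [-0.0, -0.001, -1.0]]
contact_force: [0.1, 0.1, 0.0]
grip_width: 0.998
```

```bash
python3 -c "
from bench import order
print(order.sign_off())"
```

```text
the job is handed in; nothing more can be done
None
```

I finished the job and handed it in at about 18.5 s of the 64 s; no verdict was reported. I pushed the door at its mark to about 8 N, and the catch let go and the door sprang ajar to about 0.4 rad. I then swung it to about 1.25 rad from inside with the dish riding on the tray, lifted the dish and set it on the cooling plate.

**Last checks (top camera):**
- **Dish:** it lies about 2 mm from the plate's middle. Its lid top reads 23 mm high against the 24 mm expected. I saw no tilt in the picture but did not measure it after release.
- **Door:** it stands at about 1.25 rad, well over the 1.0 rad needed.
- **Bystanders:** the timer, stapler and cream dish look untouched by eye. I did not measure them again.
- **Arm:** it is well clear of everything, with contact force near zero.

**Disagreement:** before the grasp, the top and wrist cameras placed the dish about 7 mm apart. I aimed close to the wrist camera's value, and the grip closed at the dish's full width.

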